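# Set the strip cutter's fence to the gauge block, play taken up

### The arm

A 6-joint arm with a two-finger parallel gripper is mounted at the origin on the work surface. World frame = base frame: x ahead of the robot, y to its left, z up, the work surface at z = 0. Lengths are in mm, angles in rad, forces in N, time in s.
With the tool pointing down it reaches from about 300 to 775 mm from the base axis. Payload 14.6 kg.
Tool frame: the origin (TCP) lies on the centre line of the jaws, within the pads' length; the fingertips stand 22 mm ahead of it and the grasp point (between the pads) lies 3 mm ahead of it (manip.tcp_to_tips is the distance from the TCP to the fingertips, in mm); z points along the fingers, y is the direction in which the jaws open and shut (so a half turn about z gives the same grasp; the last joint's range is limited). The gripper opens to 94 mm and grips with 3 to 60 N. Pads are 16 mm wide; open, the fingers measure 119 mm over their backs; the gripper's body (75 mm by 177 mm) begins 78 mm behind the grasp point.
Start: joints at [1.059, 0.3, 1.521, -0, 1.321, -0.067], TCP at [236.649, 496.474, 197.746] pointing down, gripper open.
Joint ranges: [-3.03, 3.03], [-0.79, 2.21], [0.23, 2.52], [-1.04, 4.18], [0, 3.07], [-2.55, 2.55]. Speed limits (rad/s): [2.22, 2.22, 2.57, 3.14, 3.14, 3.14].

### API

Orientations are given as [roll, pitch, yaw] about the fixed x, y, z axes, in that order (R = Rz(yaw) Ry(pitch) Rx(roll)).
In Python, from cell import manip, vision, workorder gives the robot as it stands.
- The arm moves only by the tool carry_out, never from a script. Its argument "deltas" is a list of rows, each a list of 3 entries, a list of its own where there are three numbers: the shift along the tool's x, y, z in cm, then the turn about the tool's z in degrees, then the opening, from 0 (shut) to 1 (fully open). A call has 1 to 20 rows; each row shifts and turns the commanded pose from where the row before left it, along the tool's axes as they then stand; what a row does not reach is not made up. A row lasts 1/12 s, in which the tool goes at most 41.7 mm and 7.16 degrees, less where a joint would pass 70% of its speed; a pose out of reach is approached as far as the arm can. A call with a gripper value outside its range is refused whole. The fingers move at their own pace and stop on an object; "grip_force" is the grip in N (left out, the last holds). Time passes only in rows, so rows that do not move let the fingers close. It gives the time, the measured TCP pose, the force and the opening at its end, in the units of the state.
- manip.read_state(): the state, without advancing time (a new reading comes with each control period).
- vision.camera(name): name is "scene" or "top" or "wrist"; returns (picture, depth): 420x560x3 uint8, red, green, blue; 420x560 float32, mm along the optical axis (not along the pixel's ray), 0 where there is no reading.
- vision.calibration(name): a dict with "mtx" (3x3 intrinsics, pixels), "eye" and "orientation" of the camera in the world. Camera axes: x right, y down, z forward; pixel columns grow to the right and rows downward; lengths in mm; the calibration is good to about 2 mm. A picture is of the moment at which its call begins: read the wrist's pose just before it. calibration takes no time and is no camera call; for the wrist camera it gives the pose at the moment of the call.
- workorder.sign_off(): hands the job in, once; it reports no verdict.
The state is a dict: "clock": time; "joints": joint angles; "qd": joint speeds; "effort": joint torques, N m; "eef_pos": TCP position; "eef_rot": TCP orientation; "wrist_force": force on the tool from outside, world axes, zero at the start; "moment": the same for the moment, N m; "finger_gap": finger opening in mm.
Only numpy, scipy, OpenCV 4.12 (cv2) and the standard library are available. Lean on these libraries where they do the work, as an engineer would, in place of code of your own. Each camera call takes 0.05 s, during which the arm holds its last target.

### The job

The fence of the pastry strip cutter stands too close to its stop and its handle has play. Open the fence clear, set the white gauge block flat on the bed between stop and fence, then close the fence on it by the handle, so that the block bears against the stop and is nipped firmly for a moment (about 10 N, never above 25 N). Finish on that closing push, leaving the handle's play taken up on the closing side and the block in place; do not disturb the other kitchenware.

Things in the scene. Friction and masses are not known exactly. Their poses are not given: they have to be found in the camera images.
- bed: Fixed aluminium bed, 120 mm wide (x), y from -120 to +135 mm, 12 mm thick; origin: on the table under its middle line. The fence slides along its y. At its +y end stands the dark steel stop, 88 mm wide, 14 thick, top 38 mm above the origin; it is bolted on anew each time and not measured: its inner face lies at y = 88 to 108 mm. Guide rods along y at x = +-52 mm, tops at 22 mm.
- fence: Steel fence plate, 90 mm wide (x), 14 thick, top 38 mm above the bed's origin, axes as the bed's. Origin: centre of the lower edge of its face to the stop; its y in the bed's frame starts at 74 to 80 mm and can go from 80 to 34 (fully open). Slides with about 5 N of drag and stays put. Behind it (-y) a cage 44 mm wide, top 32 mm above the bed's origin, gives the handle block 12 mm of play.
- handle (a joint): Position of the handle in its play, m: 0 = pushed fully towards the stop (any further closing push moves the fence: play taken up on the closing side), 0.012 = pulled fully away from the stop (further pulling opens the fence). Within the play it moves with under 1 N and the fence does not follow.
- handle_grip (a point): Grip point in the middle of the handle, a black upright plate 12 mm thick in x, 24 mm in y, from 38 to 88 mm above the bed's origin, on a 30 x 50 mm block in the cage. The point is 64 mm above the bed's origin and behind the fence's face (-y) by 75 mm plus the play reading. Axes as the bed's.
- gauge: Loose white plastic gauge block, about 150 g: 50 (x) x 40 (y) x 28 mm high, the 40 mm being the gap to set, so its y axis goes along the bed's y, either way round. On top stands an upright grip plate 12 mm thick in x, 24 mm in y, from 28 to 72 mm above its origin. Origin: centre of the underside.
- tin: Bystander: round steel cake tin, 100 mm across, 45 mm high; origin under its centre.
- jar: Bystander: lidded amber glass jar, 70 mm across, 120 mm high; origin under its centre.
- cutter: Bystander: small round steel dough cup, 64 mm across, 35 mm high; origin under its centre.
Not all that is in view belongs to the job. Leave any blue or red look-alike of the gauge alone.

How it is judged (in metres and radians):
On the way, in this order (a step that is already met when the one before it is completed fails the run):
1. the fence is opened for the gauge block (face at y below 68 mm of the bed) (y of fence in the frame of bed below 0.068 m), for 0.1 s.
2. the gauge block stands flat on the bed between stop and fence, let go by the fingers (z of gauge in the frame of bed below 0.014 m and angle between gauge's own z axis and vertical below 0.06 rad and y of gauge in the frame of bed between 0.05 and 0.09 m and x of gauge in the frame of bed between -0.03 and 0.03 m and contact force between the fingers and gauge below 0.1 N), for 0.1 s.
3. the fence is pushed against the block by the handle, with the play taken up: 5 N or more between fence and block for 0.25 s (contact force between fence and gauge above 5 N and contact force between the fingers and gauge below 0.1 N and value of joint handle below 0.0025 m), for 0.25 s.
At the end, for the whole second after the job is handed in: The gauge block stands flat, square (3 degrees) and within 30 mm of the bed's middle line where it was nipped between stop and fence, the fence's face within 1.5 mm of it; the handle's play is taken up on the closing side (reads under 2.5 mm); all at rest and let go ((y of fence in the frame of gauge between 0.0185 and 0.0215 m or y of fence in the frame of gauge between -0.0215 and -0.0185 m) and value of joint handle below 0.0025 m and y of gauge in the frame of bed between 0.066 and 0.09 m and x of gauge in the frame of bed between -0.03 and 0.03 m and z of gauge in the frame of bed below 0.0135 m and angle between gauge's own z axis and vertical below 0.05 rad and angle between the y axis of gauge and the y axis of bed, either way round below 0.05 rad and linear speed of each of gauge, fence below 0.01 m/s); the robot touches nothing.
It fails at once if the gauge block is squeezed by the fence with more than 25 N (contact force between fence and gauge above 25 N).
It fails at once if a bystander is moved by more than 20 mm (distance of any of tin, jar, cutter from where it was at the start of the episode above 0.02 m).
It also fails if it takes over 69 s, if anything falls off the work surface, if the arm or the gripper's body presses on something with over 40 N, if the wrist force passes 120 N, or if a joint passes its speed limit or range.

## Working session

There is one attempt and no reset: what is moved stays moved. The work goes in short steps, Python scripts to look and compute and a tool call to move; the robot and the scene stay as the last step left them, time stands still between calls to the robot, and variables do not carry over. Pictures are saved under pics/ and viewed, and the job is handed in when it is done.

Besides the shell and the picture viewer there is one more tool, called after "Emit:" as name(argument=value, ...), one argument or row to a line, values as JSON. carry_out: Moves the arm, as the interface text tells. Its arguments: {"type":"object","properties":{"deltas":{"type":"array","items":{"type":"array"}},"grip_force":{"type":"number"}},"required":["deltas"]}

```bash
ls; mkdir -p pics
cat > h.py <<'E'
import numpy as np, cv2
from cell import manip, vision, workorder
def shot(name,fn):
    cal=vision.calibration(name); im,d=vision.camera(name)
    cv2.imwrite(f'pics/{fn}.png',im[:,:,::-1]); np.savez(f'pics/{fn}.npz',im=im,d=d,K=np.array(cal['mtx']),eye=np.array(cal['eye']),ori=np.array(cal['orientation']))
    return cal
E
python3 - <<'E'
from h import *
for n in('scene','top','wrist'):
    print(n,shot(n,n+'0'))
print(manip.read_state())
E
```

```text
pics
scene {'mtx': array([[454.70379689,   0.        , 279.55512197],
       [  0.        , 454.70379689, 213.89796081],
       [  0.        ,   0.        ,   1.        ]]), 'eye': array([1373.20698709,   48.88079968,  775.92906671]), 'orientation': array([-2.31734247, -0.00656616,  1.545157  ])}
top {'mtx': array([[440.14919226,   0.        , 283.74696039],
       [  0.        , 440.14919226, 209.13225997],
       [  0.        ,   0.        ,   1.        ]]), 'eye': array([446.00164582,  86.10039395, 878.33083469]), 'orientation': array([-2.94197219, -0.00473203, -1.71743447])}
wrist {'mtx': array([[334.42382157,   0.        , 280.7305298 ],
       [  0.        , 334.42382157, 212.05470875],
       [  0.        ,   0.        ,   1.        ]]), 'eye': array([167.48135745, 530.08529836, 384.27460371]), 'orientation': array([2.87514132e+00, 1.27847972e-03, 1.12506835e+00])}
{'clock': 0.15, 'joints': array([ 1.05939585e+00,  3.00315455e-01,  1.52142872e+00, -1.00074714e-05,
        1.32068109e+00, -6.66054483e-02]), 'qd': array([ 0.00027431, -0.00178643, -0.00087439, -0.00025601,  0.00011275,
       -0.00033289]), 'effort': array([ 1.62237820e-04, -5.31962979e+01, -3.52818775e+01,  7.08861882e-02,
        2.35762523e-02, -9.64137143e-05]), 'eef_pos': array([236.56072997, 496.30757104, 197.33616461]), 'eef_rot': array([-3.14076125e+00, -4.57427665e-05,  2.69680008e+00]), 'wrist_force': array([-0.24621994, -0.49821869,  0.31000327]), 'moment': array([-0.03394337,  0.01638621, -0.02474089]), 'finger_gap': 93.96464197471599}
```

View pics/scene0.png

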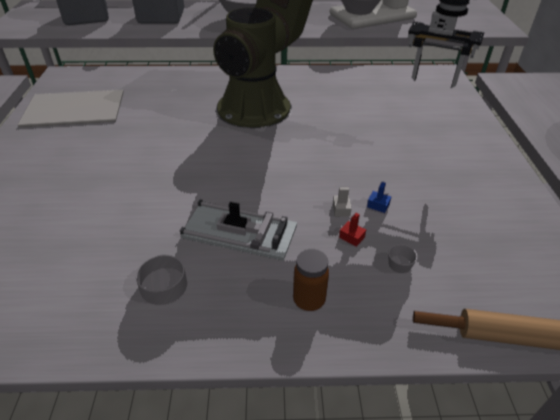

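View pics/top0.png

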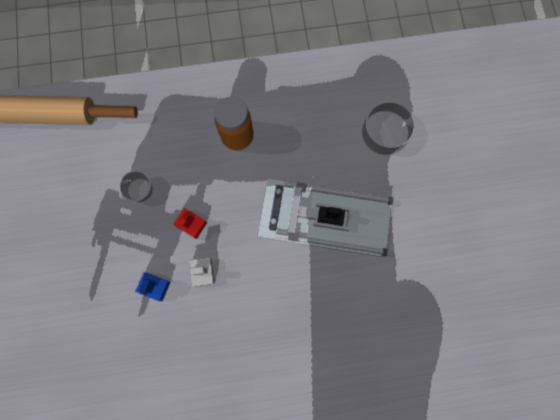

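View pics/wrist0.png

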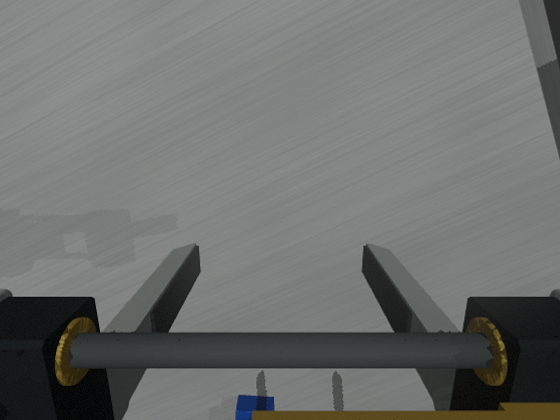

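```bash
cat >> h.py <<'E'
from scipy.spatial.transform import Rotation as Rn
def load(fn): return np.load(f'pics/{fn}.npz')
def ray(c,u,v):
    d=np.linalg.inv(c['K'])@np.array([u,v,1.]); return Rn.from_euler('xyz',c['ori']).as_matrix()@d
def atz(c,u,v,z):
    r=ray(c,u,v); return c['eye']+r*(z-c['eye'][2])/r[2]
def pt(c,u,v): # with depth
    return c['eye']+ray(c,u,v)*c['d'][int(round(v)),int(round(u))]
def crop(fn,x0,y0,x1,y1,s,out):
    im=cv2.imread(f'pics/{fn}.png')[y0:y1,x0:x1]; cv2.imwrite(f'pics/{out}.png',cv2.resize(im,None,fx=s,fy=s,interpolation=cv2.INTER_CUBIC))
def proj(c,P):
    R=Rn.from_euler('xyz',c['ori']).as_matrix(); q=(np.atleast_2d(P)-c['eye'])@R; q=q@c['K'].T; return q[:,:2]/q[:,2:]
E
python3 - <<'E'
from h import *
crop('top0',250,170,410,270,5,'c1'); crop('top0',110,170,250,310,4,'c2'); crop('scene0',170,170,310,260,5.5,'c3'); crop('scene0',310,170,430,270,5.5,'c4')
E
```

```text
(no output)
```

View pics/c1.png

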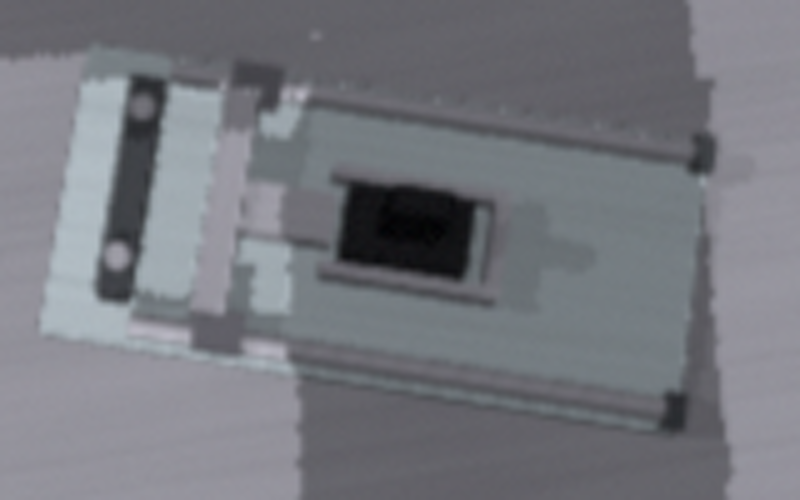

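View pics/c2.png

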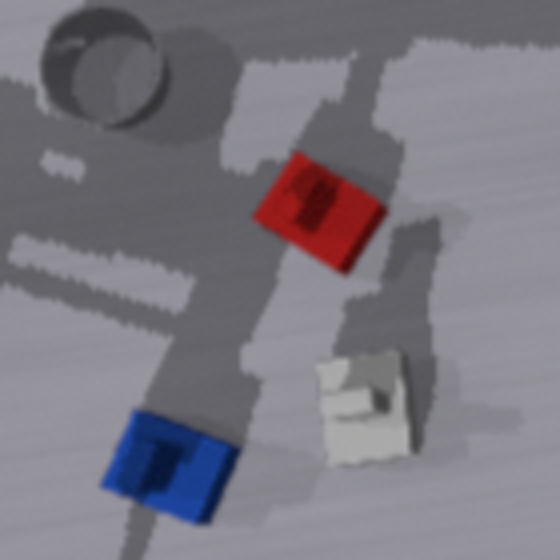

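View pics/c3.png

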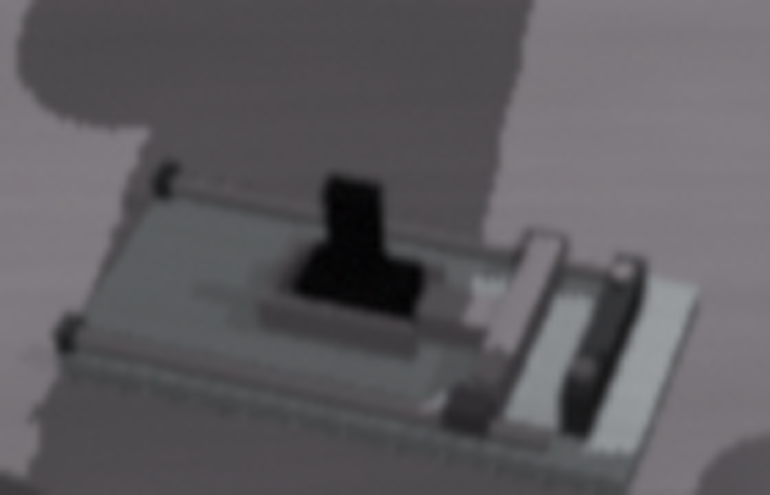

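View pics/c4.png

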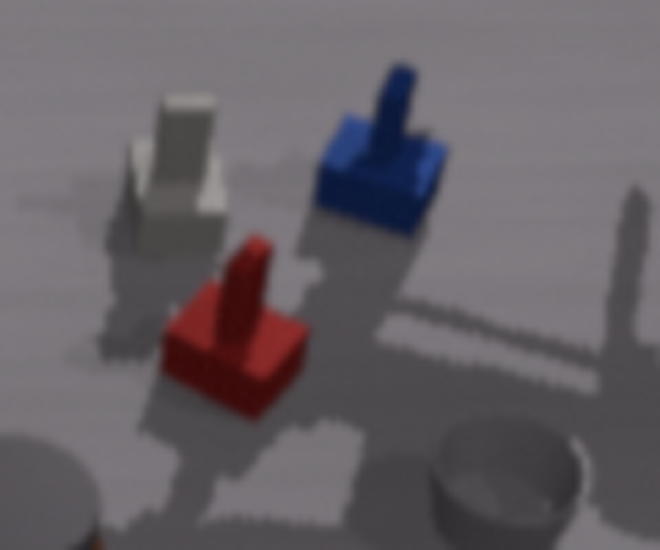

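Run:
```python
from h import *
t=load('top0'); s=load('scene0')
def U(x,y,x0,y0,k): return x0+(x+.5)/k-.5, y0+(y+.5)/k-.5
B=lambda x,y,z:atz(t,*U(x,y,250,170,5),z)
G=lambda x,y,z:atz(t,*U(x,y,110,170,4),z)
a=B(90,48,12);b=B(42,333,12);c=B(668,428,12)
print('bed',a,b,c, np.linalg.norm(a-b),np.degrees(np.arctan2(*(b-c)[[1,0]])),np.linalg.norm(b-c))
# edge depth heights
for x,y in [(145,180),(228,180),(220,80),(405,225),(180,180),(600,280)]: print('B',x,y,pt(t,*U(x,y,250,170,5)).round(1))
for x,y in [(345,404),(370,445),(345,375)]: print('G',x,y,pt(t,*U(x,y,110,170,4)).round(1))
S=lambda x,y,x0,y0,k=5.5:pt(s,*U(x,y,x0,y0,k)).round(1)
print('scene handle top',S(355,190,170,170),'gauge plate',S(188,103,310,170),'block top',S(150,180,310,170), 'front',S(190,150,310,170))
for q in [(318,365),(330,466),(411,454),(402,350)]: print('g',G(*q,28).round(1))
for q in [(320,392),(370,386),(373,410),(324,417)]: print('gp',G(*q,72).round(1))
for q in [(128,76),(168,80),(133,300),(98,295)]: print('stop',B(*q,38).round(1))
```

```text
bed [685.07114684  79.8754494   12.        ] [572.03336448 114.95072484  12.        ] [ 498.83873409 -123.75985379   12.        ] 118.35461625284252 72.95315133383787 249.68018397290015
B 145 180 [621.9  66.2  38.4]
B 228 180 [617.   34.3  39.7]
B 220 80 [661.4  30.2  22.8]
B 405 225 [584.2 -26.8  69.7]
B 180 180 [625.5  51.7  11.8]
B 600 280 [ 560.6 -107.8   13.3]
G 345 404 [517.2 232.9  72.6]
G 370 445 [500.  230.9  30.5]
G 345 375 [534.6 239.1  30.7]
scene handle top [592.9 -30.4  85.9] gauge plate [521.8 231.9  70.2] block top [521.5 219.3  24.6] front [527.5 234.4  47.5]
g [541.6 251.9  28. ]
g [493.1 251.2  28. ]
g [493.1 212.5  28. ]
g [542.9 211.1  28. ]
gp [524.3 243.7  72. ]
gp [523.7 220.9  72. ]
gp [512.7 220.8  72. ]
gp [512.9 243.1  72. ]
stop [664.4  66.8  38. ]
stop [660.5  51.5  38. ]
stop [575.9  77.6  38. ]
stop [579.8  90.7  38. ]
```

Emit:
carry_out(
  deltas=[
    [[0,0,0],6.8,0.6],
    [[0,0,0],6.8,0.6],
    [[0,0,0],6.8,0.6],
    [[0,0,0],6.8,0.6],
    [[0,0,0],6.8,0.6],
    [[0,0,0],6.8,0.6],
    [[0,0,0],6.8,0.6],
    [[0,0,0],6.8,0.6],
    [[0,0,0],6.8,0.6],
    [[0,0,0],6.8,0.6],
    [[0,0,0],6.8,0.6],
    [[0,0,0],6.8,0.6],
  ],
)

```text
clock: 1.15
eef_pos: [236.6, 496.4, 197.5]
eef_rot: [-3.142, 0.001, 1.267]
wrist_force: [-0.5, -0.1, -1.0]
finger_gap: 56.2
```

Emit:
carry_out(
  deltas=[
    [[-2,2.44,0],0,0.6],
    [[-2,2.44,0],0,0.6],
    [[-2,2.44,0],0,0.6],
    [[-2,2.44,0],0,0.6],
    [[-2,2.44,0],0,0.6],
    [[-2,2.44,0],0,0.6],
    [[-2,2.44,0],0,0.6],
    [[-2,2.44,0],0,0.6],
    [[-2,2.44,0],0,0.6],
    [[-2,2.44,0],0,0.6],
    [[-2,2.44,0],0,0.6],
    [[-2,2.44,0],0,0.6],
    [[-2,2.44,0],0,0.6],
    [[-2,2.44,0],0,0.6],
    [[-2,2.44,0],0,0.6],
    [[-2,2.44,0],0,0.6],
    [[-2,2.44,0],0,0.6],
    [[-2,2.44,0],0,0.6],
    [[-2,2.44,0],0,0.6],
    [[-2,2.44,0],0,0.6],
  ],
)

```text
clock: 2.82
eef_pos: [586.1, -30.7, 197.5]
eef_rot: [-3.141, 0.0, 1.273]
wrist_force: [0.6, 0.3, -0.3]
finger_gap: 56.4
```

Run:
```python
from h import *
s=manip.read_state(); print(s)
shot('wrist','w1')
```

```text
{'clock': 2.8167, 'joints': array([-1.14773747e-01,  3.83050155e-01,  1.41071461e+00,  3.17459271e-06,
        1.34828447e+00,  1.83521497e-01]), 'qd': array([-5.05251421e-01,  4.92619481e-01, -6.72533593e-01, -1.85428662e-04,
        1.72845079e-01, -5.04332561e-01]), 'effort': array([ 2.55501643e+00, -6.24852419e+01, -3.11886334e+01, -3.08219802e-03,
       -3.51977795e-01,  9.91758853e-01]), 'eef_pos': array([586.13396463, -30.72648715, 197.48159182]), 'eef_rot': array([-3.14114317e+00,  8.02788352e-05,  1.27250040e+00]), 'wrist_force': array([ 0.56398674,  0.31369951, -0.31691293]), 'moment': array([-0.05795212,  0.06049744,  0.00224051]), 'finger_gap': 56.39386267515991}
```

View pics/w1.png

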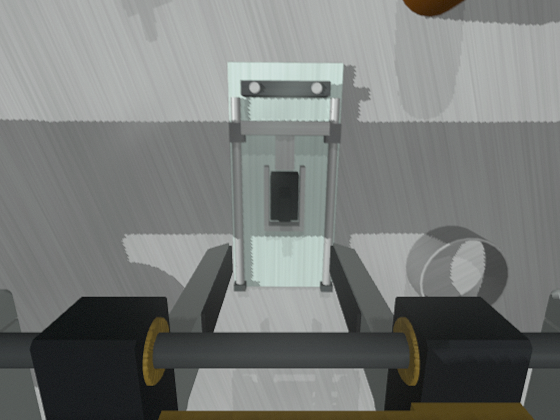

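Run:
```python
from h import *
shot('wrist','wx')
s=manip.read_state();shot('wrist','w2'); print(s['clock'],s['eef_pos'],s['eef_rot'],s['qd'].round(3))
crop('w2',215,40,355,300,3,'c5a'); crop('w2',215,50,355,170,5.5,'c5b');crop('w2',215,140,355,250,5.5,'c5c')
```

```text
2.9167 [586.7387806  -32.54700415 196.80743987] [-3.14083696e+00  6.17617588e-04  1.26926809e+00] [ 0.062 -0.046  0.068  0.012 -0.008  0.053]
```

View pics/c5b.png

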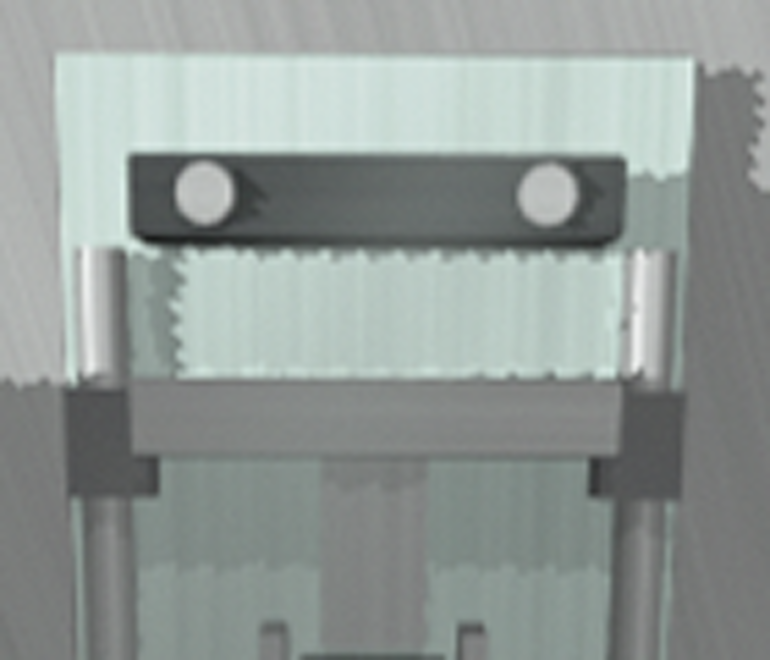

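View pics/c5c.png

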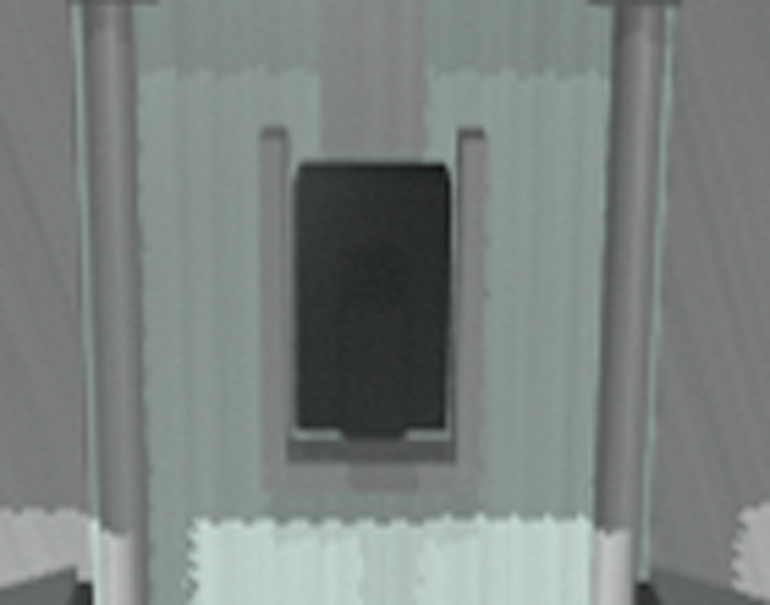

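```bash
cat >> h.py <<'E'
def U(x,y,x0,y0,k): return x0+(x+.5)/k-.5, y0+(y+.5)/k-.5
E
python3 - <<'E'
from h import *
w=load('w2')
Bq=lambda x,y,z:atz(w,*U(x,y,215,50,5.5),z)
a=Bq(57,56,12);b=Bq(694,57,12); e=(b-a);print('end',a,b,np.linalg.norm(e),np.degrees(np.arctan2(e[1],e[0])))
s1=Bq(135,236,38);s2=Bq(620,236,38);print('stop',s1,s2,np.linalg.norm(s2-s1),np.degrees(np.arctan2(*(s2-s1)[[1,0]])))
f1=Bq(133,381,38);f2=Bq(620,380,38);print('fence',f1,f2,np.linalg.norm(f2-f1),np.degrees(np.arctan2(*(f2-f1)[[1,0]])))
im=cv2.imread('pics/w2.png')[160:230,250:320].astype(float); g=np.clip((im-25)*4,0,255).astype('uint8'); cv2.imwrite('pics/c6.png',cv2.resize(g,None,fx=8,fy=8,interpolation=cv2.INTER_CUBIC))
np.set_printoptions(linewidth=200,precision=0,suppress=True)
P=np.array([[pt(w,u,v)[2] for u in range(262,308,3)] for v in range(165,226,3)]);print(P)
E
```

```text
end [572.56514725 115.68166057  12.        ] [685.8112511   80.13735941  12.        ] 118.69320697231883 -17.425391641881735
stop [578.37351563  78.62342419  38.        ] [660.5624296   52.96759993  38.        ] 86.10016782152833 -17.33610581572585
fence [569.86052376  55.29948242  38.        ] [654.09524792  29.19640946  38.        ] 88.18650220954484 -17.217421854534944
[[30. 31. 13. 12. 31. 30. 32. 32. 32. 31. 12. 13. 22. 30. 12. 13.]
 [32. 33. 12. 11. 12. 12. 13. 11. 32. 30. 13. 13. 23. 32. 11. 12.]
 [32. 32. 11. 27. 29. 29. 27. 26. 26. 25. 27. 27. 25. 32. 13. 12.]
 [33. 32. 38. 38. 38. 37. 40. 38. 38. 39. 38. 37. 25. 34. 13. 13.]
 [31. 33. 38. 38. 38. 40. 38. 37. 38. 38. 39. 38. 26. 33. 12. 12.]
 [32. 32. 38. 39. 40. 38. 37. 39. 37. 38. 39. 39. 28. 33. 12. 13.]
 [31. 31. 37. 38. 39. 38. 38. 37. 39. 38. 37. 40. 28. 32. 12. 12.]
 [32. 32. 38. 38. 38. 42. 45. 44. 45. 38. 38. 38. 32. 33. 10. 13.]
 [32. 32. 38. 38. 37. 58. 60. 60. 61. 38. 39. 38. 31. 32. 12. 13.]
 [34. 33. 37. 38. 39. 73. 75. 74. 75. 39. 37. 38. 33. 33. 13. 12.]
 [33. 32. 37. 37. 37. 86. 87. 86. 87. 38. 39. 38. 32. 32. 13. 12.]
 [32. 33. 10. 37. 39. 88. 88. 87. 88. 37. 37. 37. 32. 33. 13. 13.]
 [33. 33. 12. 37. 38. 88. 89. 89. 89. 38. 38. 38. 32. 33. 13. 12.]
 [32. 31. 12. 39. 39. 87. 88. 87. 88. 38. 39. 39. 31. 32. 11. 12.]
 [31. 31. 13. 38. 39. 89. 88. 89. 87. 38. 38. 39. 33. 33. 12. 12.]
 [32. 31. 13. 38. 39. 89. 87. 88. 89. 38. 38. 38. 32. 34. 12. 12.]
 [34. 32. 12. 38. 39. 88. 88. 89. 88. 38. 38. 38. 32. 33. 10. 11.]
 [32. 32. 12. 37. 37. 87. 89. 89. 89. 38. 38. 37. 31. 32. 14. 12.]
 [32. 32. 12. 11. 12. 88. 87. 88. 87. 13. 12. 13. 32. 32. 12. 12.]
 [32. 32. 23. 24. 24. 23. 22. 23. 23. 23. 22. 22. 33. 33. 13. 12.]
 [31. 32. 31. 31. 33. 32. 32. 32. 33. 32. 32. 32. 31. 33. 12. 13.]]
```

View pics/c6.png

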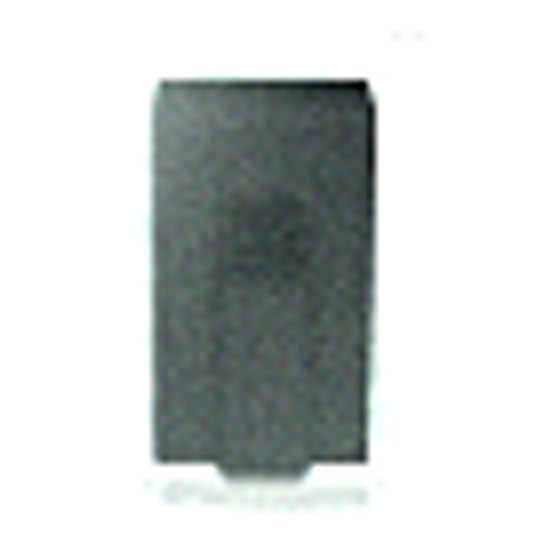

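```bash
cat >> h.py <<'E'
TH=np.radians(-17.33); BX=np.array([np.cos(TH),np.sin(TH)]); BY=np.array([-np.sin(TH),np.cos(TH)])
BO=(np.array([572.57,115.68])+np.array([685.81,80.14]))/2-135*BY
def tobed(P): P=np.atleast_2d(P); q=P[:,:2]-BO; return np.c_[q@BX,q@BY,P[:,2]]
def cloud(c,u0,v0,u1,v1):
    return np.array([pt(c,u,v) for v in range(v0,v1) for u in range(u0,u1) if c['d'][v,u]>0])
E
python3 - <<'E'
from h import *
np.set_printoptions(suppress=True,precision=1)
w=load('w2'); print('BO',BO)
q=tobed(cloud(w,255,160,315,230)); m=q[q[:,2]>84]; print('plate top',m.min(0),m.max(0),m.mean(0))
t=load('top0'); q=tobed(cloud(t,305,190,355,240)); m=q[q[:,2]>82];print('top cam plate',len(m),m.min(0),m.max(0),m.mean(0))
q=tobed(cloud(w,235,60,335,160)); m=q[(q[:,2]>35)&(q[:,2]<41)]
for nm,k in(('stop',m[m[:,1]>85]),('fence',m[m[:,1]<84])): print(nm,k.min(0),k.max(0),np.percentile(k[:,1],[2,98]))
s=manip.read_state();print(tobed(s['eef_pos']),s['clock'])
# gauge from top and scene
q=cloud(t,188,250,220,292);m=q[q[:,2]>66];print('gplate',m.min(0),m.max(0),m.mean(0)); m=q[(q[:,2]>22)&(q[:,2]<36)];print(m.min(0),m.max(0))
E
```

```text
BO [589. -31.]
plate top [ -6.5 -12.9  85.2] [ 5.5 10.1 89.9] [-0.9 -1.2 87.8]
top cam plate 89 [ -7.  -12.3  82.3] [ 5.5 10.8 92.1] [-1.2 -0.6 88.3]
stop [-44.  100.8  35.6] [ 43.9 114.9  41. ] [101.  114.7]
fence [-45.3  62.9  35.3] [44.4 76.5 40.7] [62.9 76.5]
[[ -3.   -0.7 196.8]] 2.9667
gplate [511.5 220.3  66.7] [523.8 244.1  76.5] [517.4 231.9  72.7]
[492.8 212.1  22.1] [542.6 252.7  35.8]
```

Emit:
carry_out(
  deltas=[
    [[0,0.1,1],0,0.5],
    [[0,0.1,1.5],0,0.5],
    [[0,0,1.5],0,0.5],
    [[0,0,1.5],0,0.5],
    [[0,0,1.5],0,0.5],
    [[0,0,1.5],0,0.5],
    [[0,0,1.5],0,0.5],
    [[0,0,1.5],0,0.5],
    [[0,0,1],0,0.5],
    [[0,0,0.5],0,0.5],
    [[0,0,0],0,0.5],
    [[0,0,0],0,0.5],
  ],
)

```text
clock: 3.97
eef_pos: [587.6, -29.5, 68.2]
eef_rot: [3.141, -0.0, 1.273]
wrist_force: [-0.7, 0.5, 1.0]
finger_gap: 47.0
```

Run:
```python
from h import *
s=manip.read_state();print(tobed(s['eef_pos']),s['eef_rot'],s['clock'],s['wrist_force'])
shot('wrist','w3')
```

```text
[[-1.75544018  0.98131899 68.15343307]] [ 3.14118771e+00 -6.97475053e-05  1.27302549e+00] 3.9667 [-0.74614263  0.46702253  1.02157949]
```

View pics/w3.png

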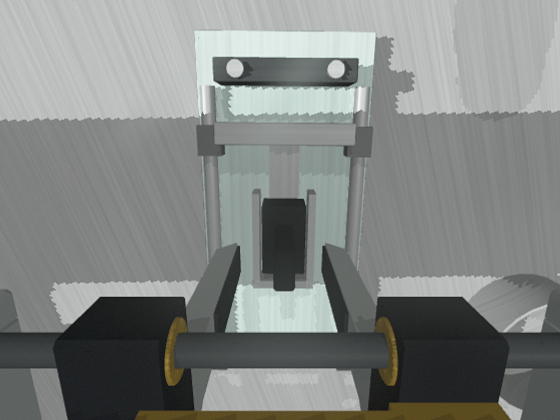

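The wrist view shows the black handle plate at about (285,250), standing between the fingertips (240 and 325). I'll close on it.

Emit:
carry_out(
  deltas=[
    [[-0.1,0,0],0,0.3],
    [[-0.1,0,0],0,0],
    [[0,0,0],0,0],
    [[0,0,0],0,0],
    [[0,0,0],0,0],
    [[0,0,0],0,0],
    [[0,0,0],0,0],
    [[0,0,0],0,0],
  ],
  grip_force=25,
)

```text
clock: 4.68
eef_pos: [588.3, -32.2, 68.0]
eef_rot: [3.138, -0.0, 1.272]
wrist_force: [10.3, -2.4, -5.9]
finger_gap: 11.8
```

Emit:
carry_out(
  deltas=[
    [[-0.4,0.05,0],0,0],
    [[-0.4,0.05,0],0,0],
    [[-0.4,0,0],0,0],
    [[-0.4,0,0],0,0],
    [[-0.4,0,0],0,0],
    [[-0.4,0,0],0,0],
    [[-0.4,0,0],0,0],
    [[-0.4,0,0],0,0],
    [[-0.4,0,0],0,0],
    [[-0.4,0,0],0,0],
    [[-0.4,0,0],0,0],
    [[0,0,0],0,0],
  ],
)

```text
clock: 5.68
eef_pos: [575.1, -74.3, 67.9]
eef_rot: [3.141, -0.001, 1.272]
wrist_force: [4.6, 0.2, -0.4]
finger_gap: 11.6
```

Run:
```python
from h import *
s=manip.read_state();print(tobed(s['eef_pos']),s['eef_rot'],s['clock'],s['wrist_force'])
shot('wrist','w4');shot('top','t4')
w=load('w4')
np.set_printoptions(suppress=True,precision=1)
for w,r in((w,(190,60,380,230)),(load('t4'),(260,180,330,240))):
    q=tobed(cloud(w,*r)); m=q[(q[:,2]>35)&(q[:,2]<41)&(abs(q[:,0])<40)&(q[:,1]>25)]
    for nm,k in(('stop',m[m[:,1]>85]),('fence',m[(m[:,1]<84)&(abs(m[:,0])>18)])): print(nm,k.min(0),k.max(0),np.percentile(k[:,1],[2,98]))
```

```text
[[ -0.32031008 -45.54651043  67.91062866]] [ 3.14098264e+00 -5.63163520e-04  1.27210848e+00] 5.6833 [ 4.55878152  0.17575389 -0.37279393]Traceback (most recent call last):
  File "<stdin>", line 8, in <module>
    return umr_minimum(a, axis, None, out, keepdims, initial, where)
ValueError: zero-size array to reduction operation minimum which has no identity
```

View pics/w4.png

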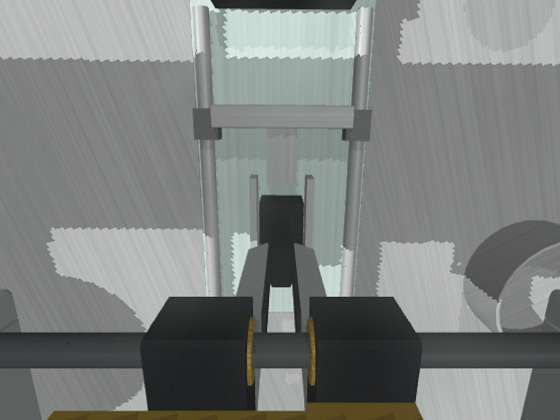

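Run:
```python
from h import *
np.set_printoptions(suppress=True,precision=1)
for w,r in((load('w4'),(190,5,380,140)),(load('t4'),(260,180,330,240))):
    q=tobed(cloud(w,*r)); m=q[(q[:,2]>35)&(q[:,2]<41)&(abs(q[:,0])<40)&(q[:,1]>15)]
    m=m[abs(m[:,0])>18]
    print(np.histogram(m[:,1],np.arange(15,125,5))); k=m[m[:,1]<70]; 
    if len(k): print(k[:,1].min(),k[:,1].max())
```

```text
(array([  0,   0, 319, 566, 627, 119,   0,   0,   0,   0,   0,   0,   0,
         0,   0,   0,   0,   0,   0,   0,   0]), array([ 15,  20,  25,  30,  35,  40,  45,  50,  55,  60,  65,  70,  75,
        80,  85,  90,  95, 100, 105, 110, 115, 120]))
27.216986175518468 41.087358329030494
(array([ 0,  0, 22, 52, 56, 20,  0,  0,  0,  0,  0,  0,  0,  0,  0,  0,  0,
       29, 33, 39,  6]), array([ 15,  20,  25,  30,  35,  40,  45,  50,  55,  60,  65,  70,  75,
        80,  85,  90,  95, 100, 105, 110, 115, 120]))
27.8558565912934 42.0017438978038
```

Emit:
carry_out(
  deltas=[
    [[0,0,0],0,0.5],
    [[0,0,0],0,0.5],
    [[0,0,0],0,0.5],
    [[0,0,-0.5],0,0.5],
    [[0,0,-1.5],0,0.5],
    [[0,0,-2],0,0.5],
    [[0,0,-2],0,0.5],
    [[0,0,-2],0,0.5],
    [[0,0,-2],0,0.5],
    [[0,0,-2],0,0.5],
    [[0,0,-1],0,0.5],
  ],
)

```text
clock: 6.7
eef_pos: [575.4, -74.1, 200.6]
eef_rot: [3.139, -0.0, 1.273]
wrist_force: [0.1, 0.2, 0.2]
finger_gap: 46.9
```

Emit:
carry_out(
  deltas=[
    [[1.97,-1.04,0],0,0.5],
    [[1.97,-1.04,0],0,0.5],
    [[1.97,-1.04,0],0,0.5],
    [[1.97,-1.04,0],0,0.5],
    [[1.97,-1.04,0],0,0.5],
    [[1.97,-1.04,0],0,0.5],
    [[1.97,-1.04,0],0,0.5],
    [[1.97,-1.04,0],0,0.5],
    [[1.97,-1.04,0],0,0.5],
    [[1.97,-1.04,0],0,0.5],
    [[1.97,-1.04,0],0,0.5],
    [[1.97,-1.04,0],0,0.5],
    [[1.97,-1.04,0],0,0.5],
    [[1.97,-1.04,0],0,0.5],
    [[0,0,0],-5.7,0.5],
    [[0,0,0],-5.7,0.5],
    [[0,0,0],-5.7,0.5],
    [[0,0,0],0,0.5],
    [[0,0,0],0,0.5],
  ],
)

```text
clock: 8.28
eef_pos: [516.7, 232.3, 197.5]
eef_rot: [-3.141, 0.0, 1.568]
wrist_force: [0.0, 0.0, -0.6]
finger_gap: 46.8
```

Run:
```python
from h import *
np.set_printoptions(suppress=True,precision=1)
s=manip.read_state();print(s['eef_pos'],np.degrees(s['eef_rot']),s['clock'],s['qd'])
shot('wrist','w5')
w=load('w5')
q=cloud(w,200,130,360,245)
q=q[(abs(q[:,0]-517)<40)&(abs(q[:,1]-232)<35)]
for lo,hi in((66,78),(24,33)):
    m=q[(q[:,2]>lo)&(q[:,2]<hi)]
    if len(m)<10: continue
    (cx,cy),(a,b),an=cv2.minAreaRect(m[:,:2].astype(np.float32)); print(lo,len(m),cx,cy,a,b,an,m[:,2].mean())
crop('w5',190,110,370,260,4.4,'c7')
```

```text
[516.7 232.3 197.5] [-180.     0.    89.8] 8.2833 [-0. -0. -0.  0.  0.  0.]
66 309 517.66162109375 232.4945831298828 11.73082160949707 23.004409790039062 0.0347035713493824 71.79807220587851
24 1331 517.6787109375 231.82037353515625 40.18992614746094 50.04412841796875 89.90957641601562 28.110212159742765
```

View pics/w5.png

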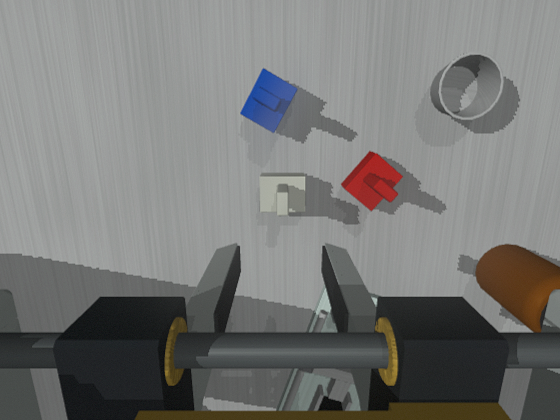

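View pics/c7.png

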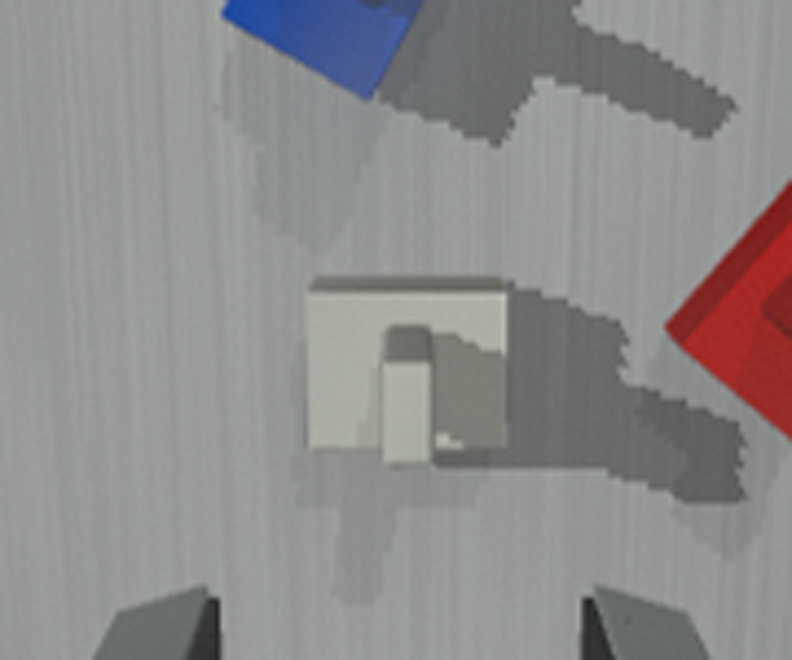

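Three candidates: white (283,195), blue (268,100) and red (372,180). The white one is the gauge, by its colour and its 50x40 outline, as the crop confirms. It is square to world at (517.6, 232), with its plate top at 72 mm.

Emit:
carry_out(
  deltas=[
    [[0,0.1,1],0,0.5],
    [[0,0,1.75],0,0.5],
    [[0,0,1.75],0,0.5],
    [[0,0,1.75],0,0.5],
    [[0,0,1.75],0,0.5],
    [[0,0,1.75],0,0.5],
    [[0,0,1.75],0,0.5],
    [[0,0,1.5],0,0.5],
    [[0,0,0.8],0,0.5],
    [[0,0,0.3],0,0.5],
    [[0,0,0],0,0.2],
    [[0,0,0],0,0],
    [[0,0,0],0,0],
    [[0,0,0],0,0],
    [[0,0,0],0,0],
    [[0,0,0],0,0],
    [[0,0,0],0,0],
  ],
  grip_force=25,
)

```text
clock: 9.75
eef_pos: [518.1, 232.4, 57.1]
eef_rot: [3.141, -0.0, 1.571]
wrist_force: [1.0, -0.2, 1.9]
finger_gap: 11.5
```

Emit:
carry_out(
  deltas=[
    [[0,0,-0.5],0,0],
    [[0,0,-1.5],0,0],
    [[0,0,-2],0,0],
    [[0,0,-2],0,0],
    [[0,0,-2],0,0],
    [[0,0,-2],0,0],
    [[0,0,-1.5],0,0],
    [[0,0,-0.5],0,0],
    [[0,0,0],0,0],
  ],
)

```text
clock: 10.5
eef_pos: [518.1, 232.4, 177.9]
eef_rot: [3.14, -0.001, 1.571]
wrist_force: [-0.3, 0.1, -1.5]
finger_gap: 12.0
```

Emit:
carry_out(
  deltas=[
    [[-1.2,0.6,0],0,0],
    [[-2.03,0.95,0],0,0],
    [[-2.03,0.95,0],0,0],
    [[-2.03,0.95,0],0,0],
    [[-2.03,0.95,0],0,0],
    [[-2.03,0.95,0],0,0],
    [[-2.03,0.95,0],0,0],
    [[-2.03,0.95,0],0,0],
    [[-2.03,0.95,0],0,0],
    [[-2.03,1,0],0,0],
    [[0,0,0],5.78,0],
    [[0,0,0],5.78,0],
    [[0,0,0],5.77,0],
    [[0,0,0],0,0],
    [[0,0,0],0,0],
    [[0,0,0],0,0],
  ],
)

```text
clock: 11.83
eef_pos: [609.6, 37.3, 176.0]
eef_rot: [-3.141, 0.0, 1.272]
wrist_force: [-0.5, -0.7, -1.0]
finger_gap: 11.4
```

Run:
```python
from h import *
np.set_printoptions(suppress=True,precision=2)
s=manip.read_state();print(s['eef_pos'],np.degrees(s['eef_rot']),s['clock'],tobed(s['eef_pos']),s['finger_gap'])
shot('wrist','w6')
```

```text
[609.65  37.32 176.01] [-179.94    0.02   72.87] 11.8333 [[ -0.61  71.34 176.01]] 11.408439395629182
```

View pics/w6.png

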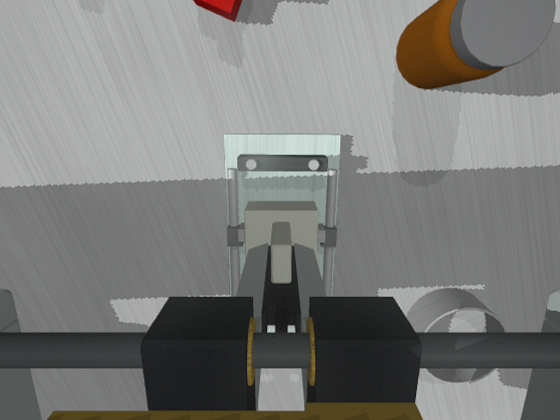

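Emit:
carry_out(
  deltas=[
    [[0,0,1],0,0],
    [[0,0,1.5],0,0],
    [[0,0,1.5],0,0],
    [[0,0,1.5],0,0],
    [[0,0,1.5],0,0],
    [[0,0,1.2],0,0],
    [[0,0,1],0,0],
    [[0,0,0.6],0,0],
    [[0,0,0.3],0,0],
    [[0,0,0.2],0,0],
    [[0,0,0],0,0],
    [[0,0,0],0,0],
  ],
)

```text
clock: 12.88
eef_pos: [610.1, 37.6, 74.3]
eef_rot: [3.141, -0.0, 1.269]
wrist_force: [-0.4, 0.6, -0.9]
finger_gap: 11.5
```

Emit:
carry_out(
  deltas=[
    [[0,0,0.15],0,0],
    [[0,0,0.15],0,0],
    [[0,0,0.1],0,0],
    [[0,0,0.05],0,0],
    [[0,0,0],0,0],
    [[0,0,0],0,0],
  ],
)

```text
clock: 13.38
eef_pos: [609.9, 37.6, 69.3]
eef_rot: [-3.142, -0.0, 1.269]
wrist_force: [1.4, 0.3, -1.1]
finger_gap: 11.5
```

Emit:
carry_out(
  deltas=[
    [[0,0,0.05],0,0],
    [[0,0,0.05],0,0],
    [[0,0,0],0,0],
    [[0,0,0],0,0],
  ],
)

```text
clock: 13.72
eef_pos: [610.1, 37.6, 69.1]
eef_rot: [3.141, -0.0, 1.269]
wrist_force: [-1.7, -0.3, 6.1]
finger_gap: 11.5
```

Emit:
carry_out(
  deltas=[
    [[0,0,0],0,0.2],
    [[0,0,0],0,0.5],
    [[0,0,0],0,0.5],
    [[0,0,0],0,0.5],
    [[0,0,-0.5],0,0.5],
    [[0,0,-1.5],0,0.5],
    [[0,0,-2],0,0.5],
    [[0,0,-2],0,0.5],
    [[0,0,-2],0,0.5],
    [[0,0,-2],0,0.5],
    [[0,0,-1.5],0,0.5],
    [[0,0,-1],0,0.5],
    [[0,0,-0.5],0,0.5],
  ],
)

```text
clock: 14.8
eef_pos: [610.2, 37.7, 199.9]
eef_rot: [3.14, -0.001, 1.269]
wrist_force: [0.2, 0.8, 0.4]
finger_gap: 47.0
```

Emit:
carry_out(
  deltas=[
    [[-1.3,0,0],0,0.5],
    [[-2.6,0,0],0,0.5],
    [[-2.6,0,0],0,0.5],
    [[-2.6,0,0],0,0.5],
    [[-1.6,0,0],0,0.5],
    [[-1,0,0],0,0.5],
    [[0,0,0],0,0.5],
    [[0,0,0],0,0.5],
    [[0,0,0],0,0.5],
  ],
)

```text
clock: 15.55
eef_pos: [575.1, -73.4, 197.9]
eef_rot: [-3.141, -0.0, 1.269]
wrist_force: [0.8, 0.6, -0.1]
finger_gap: 46.8
```

Run:
```python
from h import *
np.set_printoptions(suppress=True,precision=2)
s=manip.read_state();print(s['eef_pos'],np.degrees(s['eef_rot']),s['clock'],tobed(s['eef_pos']),s['finger_gap'])
shot('wrist','w7'); w=load('w7')
def rect(m,n):
    if len(m)<10: print(n,'few');return
    print(n,len(m),m.min(0),m.max(0),cv2.minAreaRect(m[:,:2].astype(np.float32)))
q=tobed(cloud(w,190,5,380,245)); q=q[(abs(q[:,0])<50)]
im=w['im']
rect(q[(q[:,2]>35)&(q[:,2]<37.5+3)&(q[:,1]>93)],'stop')
m=q[(q[:,2]>37)&(q[:,2]<43)&(q[:,1]>47)&(q[:,1]<97)&(abs(q[:,0])<33)];rect(m,'gauge top')
m=q[(q[:,2]>79)&(q[:,1]>40)];rect(m,'gauge plate')
m=q[(q[:,2]>35)&(q[:,2]<41)&(q[:,1]>15)&(q[:,1]<48)];rect(m[abs(m[:,0])>18],'fence')
m=q[(q[:,2]>82)&(q[:,1]<0)];rect(m,'handle')
```

```text
[575.12 -73.41 197.91] [-179.97   -0.01   72.72] 15.55 [[ -0.59 -44.65 197.91]] 46.7507817175225
stop 1352 [-43.92 100.23  35.05] [ 43.83 114.98  40.47] ((-0.047916412353515625, 107.69403839111328), (14.713212966918945, 87.78071594238281), 89.80732727050781)
gauge top 1824 [-25.87  51.08  37.68] [24.24 91.2  42.71] ((-0.8240489959716797, 71.13540649414062), (40.095542907714844, 50.09935760498047), 89.95330047607422)
gauge plate 450 [-6.69 58.89 79.02] [ 5.2  83.17 86.1 ] ((-0.7196974754333496, 71.02951049804688), (24.248443603515625, 11.88920783996582), 89.72508239746094)
fence 779 [-44.96  27.36  36.03] [44.58 40.92 40.83] ((-0.18725204467773438, 34.12606430053711), (13.54799747467041, 89.53730010986328), 89.96090698242188)
handle 343 [-28.46 -57.43  82.1 ] [ 26.43 -33.66 207.7 ] ((-0.9527606964111328, -45.53147888183594), (54.89073944091797, 23.747217178344727), 0.33245986700057983)
```

View pics/w7.png

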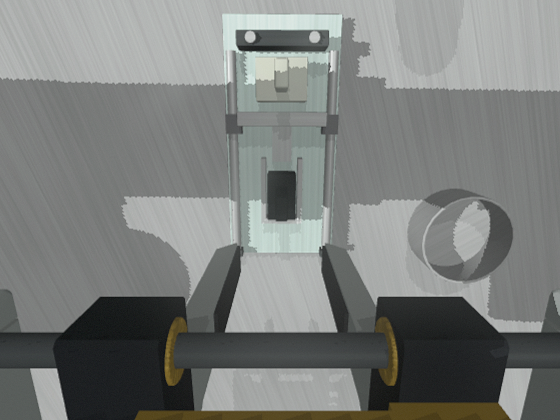

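Emit:
carry_out(
  deltas=[
    [[-0.1,0,1],0,0.5],
    [[0,0,1.75],0,0.5],
    [[0,0,1.75],0,0.5],
    [[0,0,1.75],0,0.5],
    [[0,0,1.75],0,0.5],
    [[0,0,1.75],0,0.5],
    [[0,0,1.5],0,0.5],
    [[0,0,1],0,0.5],
    [[0,0,0.5],0,0.5],
    [[0,0,0.2],0,0.5],
    [[0,0,0],0,0.2],
    [[0,0,0],0,0],
    [[0,0,0],0,0],
    [[0,0,0],0,0],
    [[0,0,0],0,0],
    [[0,0,0],0,0],
    [[0,0,0],0,0],
  ],
  grip_force=25,
)

```text
clock: 17.02
eef_pos: [575.0, -75.1, 69.1]
eef_rot: [3.141, -0.0, 1.269]
wrist_force: [0.2, -0.3, 1.2]
finger_gap: 11.8
```

Emit:
carry_out(
  deltas=[
    [[0.2,0,0],0,0],
    [[0.3,0,0],0,0],
    [[0.3,0,0],0,0],
    [[0.3,0,0],0,0],
    [[0.3,0,0],0,0],
    [[0.3,0,0],0,0],
    [[0.3,0,0],0,0],
    [[0.2,0,0],0,0],
    [[0.2,0,0],0,0],
    [[0.1,0,0],0,0],
    [[0.1,0,0],0,0],
    [[0.1,0,0],0,0],
    [[0,0,0],0,0],
  ],
)

```text
clock: 18.1
eef_pos: [583.0, -49.5, 69.0]
eef_rot: [3.141, 0.001, 1.269]
wrist_force: [-0.2, -5.4, 4.4]
finger_gap: 11.7
```

```bash
cat > st.py <<'E'
from h import *
np.set_printoptions(suppress=True,precision=2)
s=manip.read_state();print(s['clock'],tobed(s['eef_pos']),s['finger_gap'],'F bed x,y,z',s['wrist_force'][:2]@BX,s['wrist_force'][:2]@BY,s['wrist_force'][2])
E
python3 st.py
```

```text
18.1 [[ -0.15 -19.47  69.03]] 11.684466231871566 F bed x,y,z 1.3779078762196801 -5.22558823171701 4.449168784212226
```

Emit:
carry_out(
  deltas=[
    [[0.06,0,0],0,0],
    [[0.06,0,0],0,0],
    [[0.06,0,0],0,0],
    [[0.06,0,0],0,0],
    [[0.06,0,0],0,0],
    [[0.06,0,0],0,0],
  ],
)

```text
clock: 18.6
eef_pos: [584.1, -46.3, 69.1]
eef_rot: [3.141, 0.001, 1.268]
wrist_force: [-0.8, -6.6, 4.7]
finger_gap: 11.6
```

```bash
python3 st.py
```

```text
18.6 [[ -0.09 -16.07  69.07]] 11.642087728082307 F bed x,y,z 1.1434821416277936 -6.507735475189666 4.7346068336064215
```

Emit:
carry_out(
  deltas=[
    [[0.04,0,0],0,0],
    [[0.03,0,0],0,0],
    [[0.03,0,0],0,0],
  ],
)

```text
clock: 18.85
eef_pos: [584.4, -45.3, 69.1]
eef_rot: [3.141, 0.001, 1.269]
wrist_force: [-0.3, -6.3, 5.3]
finger_gap: 11.8
```

```bash
python3 st.py
```

```text
18.85 [[ -0.12 -15.06  69.05]] 11.823943574011988 F bed x,y,z 1.590395019752533 -6.104140016003534 5.253228076502448
```

Emit:
carry_out(
  deltas=[
    [[0.03,0,0],0,0],
    [[0.02,0,0],0,0],
  ],
)

```text
clock: 19.02
eef_pos: [584.5, -44.8, 69.0]
eef_rot: [3.141, 0.001, 1.269]
wrist_force: [0.5, -5.9, 5.0]
finger_gap: 11.7
```

Emit:
carry_out(
  deltas=[
    [[0.02,0,0],0,0],
    [[0.02,0,0],0,0],
  ],
)

```text
clock: 19.18
eef_pos: [584.6, -44.6, 69.1]
eef_rot: [3.141, 0.001, 1.269]
wrist_force: [0.6, -7.4, 4.5]
finger_gap: 11.6
```

```bash
python3 st.py
```

```text
19.1833 [[ -0.12 -14.31  69.06]] 11.62614620980245 F bed x,y,z 2.781946976329855 -6.915673179001284 4.509360360080565
```

Emit:
carry_out(
  deltas=[
    [[0.02,0,0],0,0],
    [[0.02,0,0],0,0],
    [[0,0,0],0,0],
  ],
)

```text
clock: 19.43
eef_pos: [584.6, -44.5, 69.1]
eef_rot: [3.141, 0.002, 1.268]
wrist_force: [-0.8, -9.7, 4.8]
finger_gap: 11.8
```

Emit:
carry_out(
  deltas=[
    [[0.02,0,0],0,0],
    [[0,0,0],0,0],
  ],
)

```text
clock: 19.6
eef_pos: [584.6, -44.5, 69.0]
eef_rot: [3.141, 0.002, 1.268]
wrist_force: [-1.1, -10.8, 5.9]
finger_gap: 12.1
```

Emit:
carry_out(
  deltas=[
    [[0.02,0,0],0,0],
    [[0,0,0],0,0],
  ],
)

```text
clock: 19.77
eef_pos: [584.6, -44.5, 69.0]
eef_rot: [3.141, 0.002, 1.268]
wrist_force: [-2.6, -10.5, 5.4]
finger_gap: 11.8
```

```bash
python3 st.py
```

```text
19.7667 [[ -0.13 -14.17  69.03]] 11.789916296270619 F bed x,y,z 0.587510654256167 -10.77548734351012 5.376864615030203
```

Emit:
carry_out(
  deltas=[
    [[0.03,0,0],0,0],
    [[0,0,0],0,0],
  ],
)

```text
clock: 19.93
eef_pos: [584.7, -44.4, 69.1]
eef_rot: [3.141, 0.003, 1.268]
wrist_force: [-1.8, -13.0, 5.9]
finger_gap: 11.6
```

Emit:
carry_out(
  deltas=[
    [[0.02,0,0],0,0],
    [[0,0,0],0,0],
  ],
)

```text
clock: 20.1
eef_pos: [584.7, -44.4, 69.0]
eef_rot: [3.141, 0.003, 1.268]
wrist_force: [-2.8, -14.2, 7.0]
finger_gap: 11.6
```

```bash
python3 st.py
```

```text
20.1 [[ -0.12 -14.12  69.03]] 11.553634556260327 F bed x,y,z 1.562543938602827 -14.422950426363608 6.98808705567492
```

Emit:
carry_out(
  deltas=[
    [[0.03,0,0],0,0],
    [[0,0,0],0,0],
    [[0,0,0],0,0],
    [[0,0,0],0,0],
    [[0,0,0],0,0],
    [[0,0,0],0,0],
    [[0,0,0],0,0],
  ],
)

```text
clock: 20.68
eef_pos: [584.7, -44.3, 69.0]
eef_rot: [3.141, 0.003, 1.268]
wrist_force: [-2.8, -15.8, 6.2]
finger_gap: 11.4
```

```bash
python3 st.py
python3 - <<'E'
from h import *
np.set_printoptions(suppress=True,precision=2)
shot('top','t8');t=load('t8');q=tobed(cloud(t,250,170,410,270))
m=q[(q[:,2]>35)&(q[:,2]<44)&(abs(q[:,0])<40)&(q[:,1]>30)]
im=t['im']
print(np.histogram(m[:,1],np.arange(40,120,4)))
crop('t8',250,170,410,270,5,'c8')
E
```

```text
20.6833 [[ -0.09 -14.03  69.05]] 11.4295396515969 F bed x,y,z 2.0326516537978057 -15.93401650156307 6.2398806929358255
(array([ 0,  9, 82, 79, 82, 61, 53, 38, 31, 30, 31, 28, 34, 37, 50, 72, 77,
       78, 74]), array([ 40,  44,  48,  52,  56,  60,  64,  68,  72,  76,  80,  84,  88,
        92,  96, 100, 104, 108, 112, 116]))
```

View pics/c8.png

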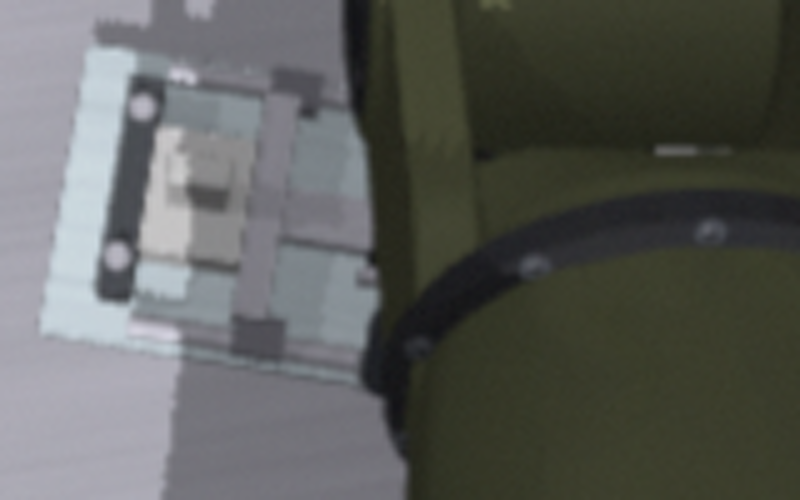

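The top view shows the block between the stop (crop 130,190) and the fence (265,200), touching both. The push reads 16 N, less about 5 to 6 N of drag, so the nip is about 10 N. I'll release and go straight up.

Emit:
carry_out(
  deltas=[
    [[0,0,0],0,0.2],
    [[0,0,0],0,0.5],
    [[0,0,0],0,0.5],
    [[0,0,0],0,0.5],
    [[0,0,0],0,0.5],
    [[0,0,-0.5],0,0.5],
    [[0,0,-1.5],0,0.5],
    [[0,0,-2],0,0.5],
    [[0,0,-2],0,0.5],
    [[0,0,-2],0,0.5],
    [[0,0,-2],0,0.5],
    [[0,0,-2],0,0.5],
    [[0,0,-1],0,0.5],
    [[0,0,0],0,0.5],
    [[0,0,0],0,0.5],
    [[0,0,0],0,0.5],
  ],
)

```text
clock: 22.07
eef_pos: [584.4, -42.4, 197.4]
eef_rot: [-3.14, 0.0, 1.269]
wrist_force: [0.6, 0.6, -0.4]
finger_gap: 47.1
```

```bash
python3 st.py
python3 - <<'E'
from h import *
np.set_printoptions(suppress=True,precision=2)
shot('wrist','w9'); w=load('w9')
def rect(m,n):
    if len(m)<10: print(n,'few');return
    print(n,len(m),m.min(0),m.max(0),cv2.minAreaRect(m[:,:2].astype(np.float32)))
q=tobed(cloud(w,190,5,380,240)); q=q[(abs(q[:,0])<47)]
m=q[(q[:,2]>79)&(q[:,2]<95)&(q[:,1]>40)];rect(m,'gauge plate')
m=q[(q[:,2]>35)&(q[:,2]<41)&(q[:,1]>30)&(q[:,1]<75)];rect(m[(abs(m[:,0])>30)],'fence')
m=q[(q[:,2]>35)&(q[:,2]<41)&(q[:,1]>95)];rect(m[abs(m[:,0])>30],'stop')
m=q[(q[:,2]>37)&(q[:,2]<43)&(abs(q[:,0])<24)&(q[:,1]>45)];rect(m,'fence+gauge+stop')
m=q[(q[:,2]>82)&(q[:,2]<95)&(q[:,1]<15)];rect(m,'handle')
E
```

```text
22.0667 [[ -0.94 -12.25 197.38]] 47.053742130573745 F bed x,y,z 0.39446875031572226 0.7716932857223632 -0.43664348321245783
gauge plate 407 [-6.4  68.82 81.22] [ 4.87 92.49 86.84] ((-0.7466616630554199, 80.6563720703125), (23.672330856323242, 11.26541519165039), 89.89220428466797)
fence 420 [-44.91  46.88  35.75] [44.38 60.74 40.31] ((-0.2636756896972656, 53.815582275390625), (89.29460906982422, 13.857321739196777), 0.012574699707329273)
stop 352 [-44.08 100.4   35.45] [ 43.47 114.87  40.99] ((-0.25435638427734375, 107.64153289794922), (13.815081596374512, 87.56634521484375), 89.47926330566406)
fence+gauge+stop 3014 [-24.    46.92  37.  ] [ 23.99 114.72  42.68] ((-0.0066699981689453125, 80.82286834716797), (47.98197937011719, 67.80074310302734), 0.0021691955626010895)
handle 336 [ -5.89 -26.48  82.15] [ 5.26 -1.84 89.89] ((-0.29129457473754883, -14.168967247009277), (24.635034561157227, 11.13666820526123), 89.8638687133789)
```

View pics/w9.png

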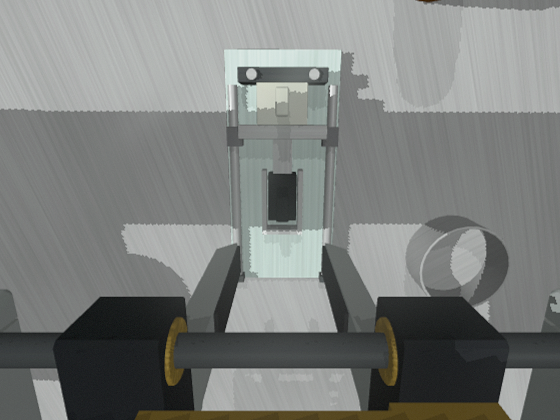

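The picture shows the block (283,103) between the stop (283,75) and the fence (283,132), with the handle (283,195) forward in its cage. The numbers agree: fence at 60.7, gauge at 80.7 (offset 20.0 mm) and handle 74.9 mm behind the face, so the play is about 0. I'm handing in.

```bash
python3 st.py; python3 -c "
from h import *
print(workorder.sign_off())"
```

```text
22.1167 [[ -0.95 -12.27 197.28]] 46.88629019688835 F bed x,y,z -0.038909774341960274 0.3233169564998634 0.611961483584488
the job is handed in; nothing more can be done
None
```

I opened the fence by its handle and set the white gauge block flat and square on the bed. I then closed the fence on it by the handle and handed the job in at about 22 s of the 69 s allowed. The sign-off reports no verdict.

- **Opening:** the fence face went from about 76.5 mm to 41 mm (it had to be below 68 mm).
- **Nip:** at the end of the closing push the wrist read 16 N along the bed. Less about 5–6 N of fence drag, that is roughly 10 N on the block, held for about 0.5 s. The force on the block itself was worked out this way, not measured directly.
- **Final position:** with the hand clear:
  - The stop's inner face is at about 100.4 mm and the fence face at about 60.7 mm. The block's centre is at about 80.7 mm, 20 mm from the fence face as required, and about 0.7 mm off the middle line.
  - The block is square to well within 1°, and its plate top was at the right height for standing flat.
- **Handle play:** the handle sits about 74.9 mm behind the fence face, so the play reads about 0, against the 2.5 mm limit. The camera calibration is good to about 2 mm, so this check carries that uncertainty.
- **Other kitchenware:** the arm never touched the tin, jar, cutter or the red and blue look-alikes. I did not measure their positions again at the end.

No check failed or disagreed.

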